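# Build a stickered stack for drying timber

## Robot

A 7-joint arm with a two-finger parallel gripper is mounted at the origin on a cart in front of the work surface, level with it; the furniture and walls round the work are solid. World frame = base frame: x ahead of the robot, y to its left, z up, the work surface at z = 0. Lengths are in m, angles in rad, forces in N, time in s.
With the tool pointing down it reaches from about 0.425 to 0.8 m from the base axis. Payload 8.3 kg.
Tool frame: the origin (TCP) lies at the very end of the fingers, on their centre line; the grasp point (between the pads) lies 19 mm behind it (r.tcp_to_grasp is the distance from the TCP to the grasp point, in m); z points along the fingers, y is the direction in which the jaws open and shut (so a half turn about z gives the same grasp; the last joint's range is limited). The gripper opens to 85 mm and grips with 20 to 120 N. Pads are 22 mm wide; open, the fingers measure 114 mm over their backs; the gripper's body (76 mm by 85 mm) begins 54 mm behind the grasp point. The pads swing forward as they close: fully open they stand 13 mm farther back than shut.
Start: joints at [1.28, 0.383, 0.016, 1.37, -0.006, 1.388, -0.046], TCP at [0.141, -0.609, 0.231] pointing down, gripper open.
Joint ranges: [-2.95, 2.95], [-0.25, 2.06], [-1.52, 1.56], [0.18, 2.33], [-1.44, 4.58], [0.02, 2.06], [-3.01, 3.01]. Speed limits (rad/s): [2.39, 2.39, 3.01, 3.01, 3.14, 3.14, 3.14].

## Interface

Orientations are given as a unit quaternion [w, x, y, z].
In Python, from station import status, optics, ticket, r gives the robot as it stands. The module is installed in compiled form; this text tells all that it offers.
- The arm moves only by the tool drive_tool, never from a script. Its argument "plan" is a list that holds one entry, the list of rows, each a list of 7 numbers: the turn, a rotation vector about the tool's x, y, z in units of 6 degrees (1.0 is 6 degrees), then the shift along the tool's x, y, z in units of 60 mm (1.0 is 60 mm), then the finger opening in mm, from 0 to 85.4. In form: [[[ax, ay, az, x, y, z, hand], ...]]. A call has 1 to 12 rows; each row shifts and turns the commanded pose from where the row before left it, along the tool's axes as they then stand; what a row does not reach is not made up. A row lasts 1/8 s, in which the tool goes at most 62.5 mm and 10.7 degrees, less where a joint would pass 70% of its speed; a pose out of reach is approached as far as the arm can. A call is refused whole if a number of a shift passes 1 or a number of a turn 1, either way. A call with a gripper value outside its range is refused whole. The fingers move at their own pace and stop on an object; the grip force is fixed at half the most. Time passes only in rows, so rows that do not move let the fingers close. It gives the time, the measured TCP pose, the force and the opening at its end, in the units of the state.
- status.get_obs(): the state, without advancing time (a new reading comes with each control period).
- optics.capture(name): name is "scene" or "side" or "wrist"; returns (picture, depth): 400x640x3 uint8, red, green, blue; 400x640 float32, m along the optical axis (not along the pixel's ray), 0 where there is no reading.
- optics.camera_model(name): a dict with "vfov" (degrees; the focal length in pixels is half the picture's height over the tangent of half this angle, whatever the lens; pixels are square), "cx", "cy" (the principal point, pixels), "extrinsics" (4x4, takes a point from world to camera coordinates). Camera axes: x right, y down, z forward; pixel columns grow to the right and rows downward; lengths in m; the calibration is good to about 2 mm. A picture is of the moment at which its call begins: read the wrist's pose just before it. camera_model takes no time and is no camera call; for the wrist camera it gives the pose at the moment of the call.
- ticket.finish_job(): hands the job in, once; it reports no verdict.
Trained networks look in the newest picture that a camera, given by its name, has taken for a name from the list of things; names that differ only in an ending like _2 or _b are one class to them, and where a whole thing is asked for, a point or a joint stands for the part that bears it (a point fixed in the world has none). Each returns a list of dicts, best first, with "p" (0 to 1); they miss things now and then, are a little off and sometimes report something else, mostly with a low value. They report only what shows in the picture. A call takes as long as a camera call. They do not tell look-alikes from the thing itself.
- optics.look_for(label, camera): "location" ([column, row] as shares, 0 to 1, of the picture: columns of its width, rows of its height, amid what is visible of it).
The state is a dict: "clock": time; "joints": joint angles; "dq": joint speeds; "joint_efforts": joint torques, N m; "position": TCP position; "eef_rot": TCP orientation; "wrist_force": force on the tool from outside, world axes, zero at the start; "wrist_torque": the same for the moment, N m; "finger_gap": finger opening in m.
Only numpy, scipy, OpenCV 4.12 (cv2) and the standard library are available. Lean on these libraries where they do the work, as an engineer would, in place of code of your own. Each camera call takes 0.05 s, during which the arm holds its last target. There are 200 camera calls.

## Task

Stack the timber to dry: lay the two equal flat sticks square across the top of the big newel blank as spacers, one on each side of its middle and each 70 mm from it, then lay the slat on the two sticks, centred over the blank and running along it, and stand the jar of screws upright on the slat over the middle as a weight. Set things down rather than drop them, leave the wedge and the finial where they are and do not shift the blank.

Things in the scene. Friction and masses are not known exactly. Their poses are not given: they have to be found in the camera images.
- blank: The newel blank: the largest loose timber, a planed block 76 x 275 x 60 mm (x, y, z) of 0.6 kg lying on the bench. Origin: centre of its underside, so its top is at z = +60 mm; y runs along its length, x across it.
- sticker_a: One of two identical flat wooden sticks (spacers) of even thickness, 28 x 120 x 12 mm (x, y, z), lying flat. Origin: centre of its underside; y runs along its length. Grasp it across its 28 mm width. Either stick may go on either side.
- sticker_b: The other of the two identical flat wooden sticks, 28 x 120 x 12 mm, same axes and origin.
- slat: The short slat, a flat board 50 x 200 x 18 mm (x, y, z), lying flat. Origin: centre of its underside; y runs along its length. Grasp it across its 50 mm width. A long broom handle leans on the bench edge to its left and rises to 0.51 m: keep clear of it.
- jar: Amber jar of screws with a black lid, 62 mm in diameter and 84 mm tall, standing upright; about 0.3 kg. Origin: centre of its underside; z points up through the lid. The lid does not come off and takes up the top 14 mm. Left of the jar a broom handle leans on the bench front edge, ending 0.28 m above it; a tall stair post stands behind the jar: keep clear of both.
- wedge: Bystander: a tapered wooden wedge 34 x 110 mm, 30 mm high at its thick end, lying beside the sticks. Origin: centre of its underside; y runs along its length. Not to be moved.
- finial: Bystander: a small turned wooden finial, 54 mm in diameter and 69 mm tall, standing behind the work. (An old turned newel leans on the bench front at the far right and rises to 0.31 m: lift over it.) Origin: centre of its underside. Not to be moved.
Mind the look-alikes: they are no part of the job. What is shaped like the jar but pink or turquoise is not meant.

How it is judged:
By the outcome, as a careful person would: the job done as asked, in the order asked, and still so for the second after the job is handed in, with the robot touching nothing.
It also fails if it takes over 138 s, if anything falls off the work surface, if the arm or the gripper's body presses on something with over 40 N, if the wrist force passes 120 N, or if a joint passes its speed limit or range.

## Working session

There is one attempt and no reset: what is moved stays moved. The work goes in short steps, Python scripts to look and compute and a tool call to move; the robot and the scene stay as the last step left them, time stands still between calls to the robot, and variables do not carry over. Pictures are saved under pics/ and viewed, about 12 in all and at most 16, crops included, and the job is handed in when it is done.

Besides the shell and the picture viewer there is one more tool, called as name(argument=value, ...), one argument or row to a line, values as JSON. drive_tool: Moves the arm, as the interface text tells. Its arguments: {"type":"object","properties":{"plan":{"type":"array","items":{"type":"array","items":{"type":"array","items":{"type":"number"}}}}},"required":["plan"]}

```bash
mkdir -p pics; ls
cat > h.py <<'E'
import numpy as np, cv2
from station import status, optics, ticket, r
def model(n):
    m=optics.camera_model(n); return m, 200/np.tan(np.radians(m["vfov"])/2), np.array(m["extrinsics"])
def cloud(n, d, mod=None):
    m,f,E=mod or model(n)
    v,u=np.mgrid[0:400,0:640]
    P=np.stack([(u-m["cx"])*d/f,(v-m["cy"])*d/f,d],-1)
    W=(P-E[:3,3])@E[:3,:3]
    W[d==0]=np.nan
    return W
def shot(n,name=None):
    mod=model(n); p,d=optics.capture(n)
    if name: cv2.imwrite(f"pics/{name}.png",p[:,:,::-1])
    return p,cloud(n,d,mod)
E
python3 - <<'E'
from h import *
o=status.get_obs(); print({k:np.round(v,3).tolist() for k,v in o.items()})
for n in("scene","side"):
    p,W=shot(n,n); np.save(n+".npy",W)
    print(n, {k:v for k,v in optics.camera_model(n).items() if k!="extrinsics"})
    for l in["blank","sticker_a","slat","jar","wedge","finial"]:
        for q in optics.look_for(l,n)[:4]:
            c,w=q["location"][0]*640,q["location"][1]*400
            print(l,round(q["p"],2),int(c),int(w),np.round(W[int(w),int(c)],3))
E
```

```text
pics
{'clock': 0.0, 'joints': [1.28, 0.384, 0.016, 1.371, -0.006, 1.388, -0.047], 'dq': [0.001, 0.0, 0.001, -0.0, -0.001, 0.001, -0.001], 'joint_efforts': [0.001, -62.76, 0.844, -37.182, 0.017, 0.014, -0.0], 'position': [0.141, -0.608, 0.23], 'eef_rot': [-0.001, 0.994, 0.114, -0.0], 'wrist_force': [0.776, -0.06, 0.589], 'wrist_torque': [-0.012, 0.005, -0.046], 'finger_gap': 0.085}
scene {'vfov': 47.942952628012264, 'cx': 320.209768883522, 'cy': 200.87242736128567}
blank 0.64 286 216 [0.601 0.079 0.057]
sticker_a 0.8 291 264 [0.489 0.175 0.012]
sticker_a 0.56 310 250 [0.493 0.102 0.012]
slat 0.89 257 274 [0.518 0.258 0.016]
jar 0.86 431 169 [ 0.459 -0.433  0.056]
jar 0.77 372 210 [ 0.458 -0.111  0.049]
jar 0.72 402 185 [ 0.465 -0.272  0.06 ]
wedge 0.86 340 242 [0.45  0.035 0.022]
finial 0.74 291 178 [ 0.768 -0.106  0.04 ]
side {'vfov': 46.61489298469844, 'cx': 321.0317308890937, 'cy': 196.10705990525472}
blank 0.94 331 230 [0.654 0.074 0.063]
sticker_a 0.92 403 250 [0.49 0.17 0.01]
sticker_a 0.9 383 235 [0.507 0.096 0.013]
slat 0.53 424 259 [ 0.45   0.21  -0.003]
wedge 0.9 384 219 [0.472 0.041 0.02 ]
finial 0.72 261 209 [ 0.787 -0.105  0.055]
```

View pics/scene.png

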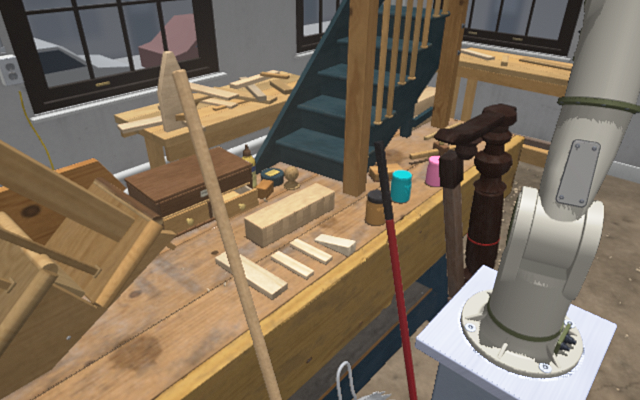

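View pics/side.png

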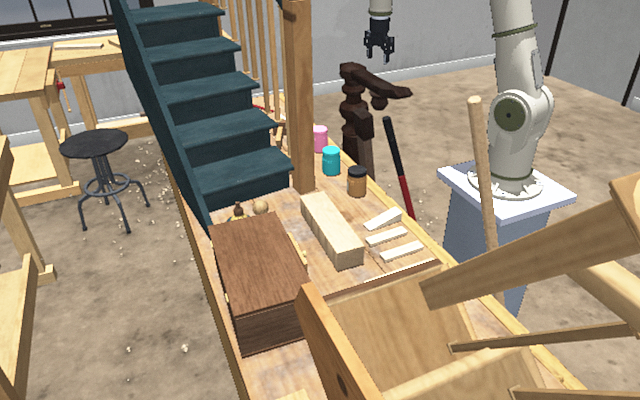

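Run:
```python
from h import *
pic={n:cv2.imread(f"pics/{n}.png") for n in("scene","side")}
Ws={n:np.load(n+".npy") for n in pic}
allp=np.concatenate([W.reshape(-1,3) for W in Ws.values()])
def rect(nm,c,rad,z0,z1):
    for n,W in Ws.items():
        P=W.reshape(-1,3)
        k=(np.hypot(P[:,0]-c[0],P[:,1]-c[1])<rad)&(P[:,2]>z0)&(P[:,2]<z1)
        Q=P[k]
        if len(Q)<8: print(nm,n,"few");continue
        b=cv2.minAreaRect((Q[:,:2]*1000).astype(np.float32))
        print(nm,n,len(Q),np.round(b[0]),np.round(b[1]),round(b[2],1),"medz",np.round(np.median(Q[:,2]),4))
rect("blank",(.6,.08),.2,.052,.066)
rect("sA",(.49,.173),.075,.007,.018)
rect("sB",(.495,.10),.075,.007,.018)
rect("slat",(.518,.258),.12,.011,.024)
for y in(-.433,-.111,-.272): rect("jar",(.46,y),.06,.076,.092)
# tall things
for n,W in Ws.items():
    P=W.reshape(-1,3);k=(P[:,2]>.1)&(P[:,0]>.2)&(P[:,0]<.9)&(abs(P[:,1])<.8)
    Q=P[k]; g=np.round(Q/.04)*.04
    u,c=np.unique(g,axis=0,return_counts=True); print(n,[tuple(np.round(a,2)) for a,b in zip(u,c) if b>8][:90])
```

```text
blank scene 1751 [694.  24.] [275. 200.] 88.0 medz 0.0594
blank side 1848 [681.  34.] [293. 169.] 88.1 medz 0.0592
sA scene 591 [491. 173.] [119. 148.] 21.3 medz 0.0117
sA side 486 [494. 169.] [120. 140.] 1.2 medz 0.0113
sB scene 645 [496. 100.] [122. 149.] 9.8 medz 0.0116
sB side 598 [497. 100.] [147. 121.] 78.7 medz 0.0111
slat scene 1169 [534. 229.] [205. 147.] 0.9 medz 0.0171
slat side 301 [535. 198.] [ 87. 199.] 89.0 medz 0.0134
jar scene 74 [ 464. -453.] [30. 57.] 26.1 medz 0.0832
jar side 104 [ 450. -455.] [57. 47.] 66.8 medz 0.0829
jar scene 152 [ 470. -136.] [37. 64.] 40.8 medz 0.0833
jar side 177 [ 466. -141.] [57. 58.] 81.2 medz 0.0831
jar scene 165 [ 481. -293.] [54. 60.] 33.6 medz 0.0829
jar side 148 [ 482. -293.] [60. 57.] 28.5 medz 0.0831
scene [(np.float64(0.24), np.float64(-0.52), np.float64(0.12)), (np.float64(0.24), np.float64(-0.48), np.float64(0.12)), (np.float64(0.24), np.float64(-0.48), np.float64(0.16)), (np.float64(0.24), np.float64(-0.48), np.float64(0.2)), (np.float64(0.24), np.float64(-0.48), np.float64(0.24)), (np.float64(0.24), np.float64(-0.48), np.floa
[... 9122 characters left out ...]
), np.float64(0.4), np.float64(0.2)), (np.float64(0.44), np.float64(0.4), np.float64(0.24)), (np.float64(0.44), np.float64(0.4), np.float64(0.28)), (np.float64(0.48), np.float64(0.36), np.float64(0.28)), (np.float64(0.48), np.float64(0.36), np.float64(0.32)), (np.float64(0.48), np.float64(0.36), np.float64(0.36)), (np.float64(0.48), np.float64(0.4), np.float64(0.28)), (np.float64(0.48), np.float64(0.4), np.float64(0.32)), (np.float64(0.48), np.float64(0.4), np.float64(0.36)), (np.float64(0.48), np.float64(0.4), np.float64(0.4)), (np.float64(0.48), np.float64(0.4), np.float64(0.44)), (np.float64(0.52), np.float64(0.36), np.float64(0.4)), (np.float64(0.52), np.float64(0.36), np.float64(0.44))]
```

The scene view shows the blank at about (290,215), the two sticks at (291,264) and (311,250), the wedge at (338,243), and the slat at (257,274). The amber jar is at (374,208), between the broom tip at (380,150) and the post at (357,100). The turquoise and pink jars at (401,186) and (435,171) are the look-alikes. Next I'll segment each thing properly.

```bash
cat >> h.py <<'E'
def comp(W,z0,z1,c,amin=20):
    "component of the height band nearest to c: min area rect in mm"
    m=((W[...,2]>z0)&(W[...,2]<z1)).astype(np.uint8)
    n,L=cv2.connectedComponents(m,connectivity=4)
    best=None
    for i in range(1,n):
        Q=W[L==i]
        if len(Q)<amin: continue
        d=np.hypot(*(np.median(Q[:,:2],0)-c))
        if best is None or d<best[0]: best=(d,Q)
    return best[1]
def rect(Q):
    (c,s,a)=cv2.minAreaRect((Q[:,:2]*1000).astype(np.float32))
    if s[0]>s[1]: s=s[::-1]; a+=90
    # a: direction of the short side; long-axis angle = a+90
    return np.round(c,1),np.round(s,1),round((a+90)%180,1),len(Q),np.round(np.median(Q[:,2])*1000,1)
E
python3 - <<'E'
from h import *
for n in("scene","side"):
    W=np.load(n+".npy")
    for nm,c,z0,z1 in[("blank",(.6,.08),.054,.066),("sA",(.49,.173),.007,.018),("sB",(.495,.1),.007,.018),("slat",(.53,.25),.013,.024),("wedge",(.46,.04),.006,.034)]:
        print(n,nm,*rect(comp(W,z0,z1,c)))
    P=W.reshape(-1,3)
    def box(nm,x,y,zs):
        for z in zs:
            k=(P[:,0]>x[0])&(P[:,0]<x[1])&(P[:,1]>y[0])&(P[:,1]<y[1])&(abs(P[:,2]-z)<.02)
            if k.sum()>3: print(n,nm,z,np.round(np.percentile(P[k],[2,98],axis=0)[:,:2].ravel(),3))
    box("broomjar",(.3,.52),(-.12,.02),(.12,.16,.2,.24,.28,.32))
    box("post",(.52,.8),(-.3,-.05),(.15,.25,.4))
    box("broomslat",(.3,.65),(.3,.45),(.12,.2,.3,.4,.5))
    box("box",(.6,.95),(.15,.6),(.05,.1,.14,.18,.22,.3,.4))
E
```

```text
scene blank [634.2  25.1] [ 79.9 276.3] 88.0 1527 59.5
scene sA [493.4 167.9] [ 33.4 121.7] 0.4 403 11.4
scene sB [497.4  98.3] [ 31.2 123.5] 2.1 362 11.5
scene slat [522.  258.1] [ 52.4 162.5] 180.0 821 17.6
scene wedge [469.9  30.7] [ 42.  110.9] 3.1 440 16.4
scene broomjar 0.12 [ 0.358 -0.057  0.386 -0.042]
scene broomjar 0.16 [ 0.371 -0.061  0.4   -0.045]
scene broomjar 0.2 [ 0.383 -0.064  0.411 -0.048]
scene broomjar 0.24 [ 0.396 -0.069  0.423 -0.05 ]
scene broomjar 0.28 [ 0.408 -0.074  0.43  -0.054]
scene post 0.15 [ 0.579 -0.255  0.631 -0.197]
scene post 0.25 [ 0.579 -0.254  0.631 -0.197]
scene post 0.4 [ 0.58  -0.253  0.632 -0.198]
scene broomslat 0.12 [0.385 0.379 0.636 0.448]
scene broomslat 0.2 [0.412 0.377 0.642 0.45 ]
scene broomslat 0.3 [0.444 0.374 0.468 0.392]
scene broomslat 0.4 [0.477 0.372 0.501 0.39 ]
scene broomslat 0.5 [0.509 0.369 0.531 0.388]
scene box 0.05 [0.603 0.152 0.806 0.596]
scene box 0.1 [0.607 0.192 0.926 0.597]
scene box 0.14 [0.607 0.169 0.94  0.592]
scene box 0.18 [0.603 0.386 0.85  0.597]
scene box 0.22 [0.606 0.406 0.85  0.596]
scene box 0.3 [0.
[... 454 characters left out ...]
415 -0.045]
side broomjar 0.24 [ 0.4   -0.066  0.427 -0.048]
side broomjar 0.28 [ 0.412 -0.071  0.432 -0.052]
side post 0.15 [ 0.58  -0.295  0.639 -0.195]
side post 0.25 [ 0.582 -0.294  0.639 -0.196]
side post 0.4 [ 0.581 -0.293  0.64  -0.195]
side broomslat 0.2 [0.416 0.378 0.647 0.45 ]
side broomslat 0.3 [0.448 0.374 0.479 0.393]
side broomslat 0.4 [0.483 0.372 0.512 0.391]
side broomslat 0.5 [0.517 0.369 0.54  0.389]
side box 0.05 [0.607 0.153 0.946 0.327]
side box 0.1 [0.85  0.32  0.947 0.533]
side box 0.14 [0.614 0.159 0.944 0.565]
side box 0.18 [0.614 0.414 0.869 0.585]
side box 0.22 [0.613 0.424 0.869 0.588]
side box 0.3 [0.666 0.516 0.669 0.595]
side box 0.4 [0.665 0.587 0.669 0.6  ]
```

drive_tool(
  plan=[
    [[0, 0, 0.45, 0, 0, -0.9, 85], [0, 0, 0.45, 0, 0, -0.9, 85], [0, 0, 0.45, 0, 0, -0.9, 85], [0, 0, 0.45, 0, 0, -0.9, 85], [0, 0, 0, 0.56, -0.67, 0, 85], [0, 0, 0, 0.56, -0.67, 0, 85], [0, 0, 0, 0.56, -0.67, 0, 85], [0, 0, 0, 0.56, -0.67, 0, 85], [0, 0, 0, 0.56, -0.67, 0, 85], [0, 0, 0, 0.56, -0.67, 0, 85], [0, 0, 0, 0.56, -0.67, 0, 85], [0, 0, 0, 0.56, -0.67, 0, 85]],
  ],
)

```text
clock: 2.2
position: [0.3979, -0.2754, 0.4476]
eef_rot: [0.0, 1.0, 0.02, 0.0]
wrist_force: [0.2, -1.2, 0.6]
finger_gap: 0.0852
```

drive_tool(
  plan=[
    [[0, 0, 0, 0.3, -0.7, 0, 85], [0, 0, 0, 0.3, -0.7, 0, 85], [0, 0, 0, 0.3, -0.7, 0, 85], [0, 0, 0, 0.3, -0.7, 0, 85], [0, 0, 0, 0.2, -0.7, 0, 85], [0, 0, 0, 0, -0.7, 0, 85], [0, 0, 0, 0, -0.7, 0, 85], [0, 0, 0, 0, -0.7, 0, 85], [0, 0, 0, 0, -0.7, 0, 85], [0, 0, 0, 0, -0.45, 0, 85], [0, 0, 0, 0, 0, 0, 85]],
  ],
)

```text
clock: 3.58
position: [0.4644, 0.1335, 0.4475]
eef_rot: [-0.0, 1.0, 0.022, 0.0]
wrist_force: [0.2, -1.0, 0.1]
finger_gap: 0.0847
```

```bash
cat >> h.py <<'E'
def pose():
    o=status.get_obs(); w,x,y,z=o["eef_rot"]
    from scipy.spatial.transform import Rotation as R
    return np.array(o["position"]), R.from_quat([x,y,z,w])
def go(p,yaw):
    "tool-frame turn then shift (units) to TCP p, tool x at yaw deg, pointing down"
    from scipy.spatial.transform import Rotation as R
    t,q=pose(); T=R.from_euler("z",yaw,degrees=True)*R.from_euler("x",180,degrees=True)
    print("turn",np.round(np.degrees((q.inv()*T).as_rotvec())/6,2),"shift after turn",np.round(T.inv().apply(np.array(p)-t)/.06,2))
E
python3 - <<'E'
from h import *
print(pose()[0])
p,W=shot("wrist","w1"); np.save("w1.npy",W)
for nm,c,z0,z1 in[("sA",(.49,.173),.007,.018),("sB",(.495,.1),.007,.018),("slat",(.53,.25),.012,.024),("wedge",(.46,.04),.006,.034),("blank",(.63,.025),.054,.066)]:
    try: print(nm,*rect(comp(W,z0,z1,c)))
    except Exception as e: print(nm,e)
E
```

```text
[0.46440939 0.13351457 0.44753156]
sA [494.2 167.2] [ 27.  119.1] 1.9 1265 10.4
sB [497.4  95.6] [ 28.  119.3] 3.2 1268 10.5
slat [543.3 257.8] [ 50.8 199.9] 1.4 4285 16.4
wedge [469.4  31. ] [ 34.4 103.7] 4.4 1359 17.1
blank [636.   23.6] [ 76.2 275. ] 88.0 10968 58.3
```

View pics/w1.png

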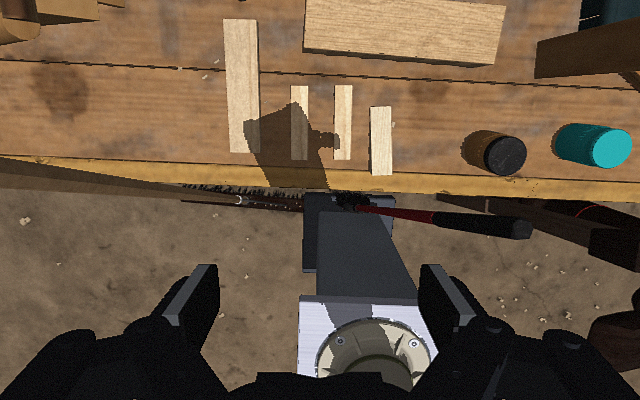

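The wrist view clearly shows everything, and the sizes match: slat at (242,85), sticks at (300,122) and (343,122), wedge at (381,140), blank at (405,32), amber jar with black lid at (497,152), turquoise jar at (595,145). Next I'll fit the arm's link lengths so I can check its clearance from the broom tip near the jar.

Run:
```python
from h import *
o=status.get_obs(); q=o["joints"]; p=o["position"]; print(np.round(q,3))
q0=[1.28,.383,.016,1.37,-.006,1.388,-.046];p0=[.141,-.609,.231]
A=[];b=[]
for Q,P in((q0,p0),(q,p)):
    a1,a2=Q[1],Q[1]+Q[3]
    A+=[[np.sin(a1),np.sin(a2),0],[np.cos(a1),np.cos(a2),1]]; b+=[np.hypot(*P[:2]),P[2]]
s=np.linalg.lstsq(np.array(A),np.array(b),rcond=None); print(s)
W=np.load("scene.npy")
# arm points near az -77 at start: shoulder/forearm
for rc in[(215,545),(185,570),(100,600),(60,600),(20,610),(5,610)]: print(rc,np.round(W[rc],3))
P=W.reshape(-1,3)
W2=np.load("side.npy").reshape(-1,3)
for P in(W.reshape(-1,3),W2):
    az=np.array([.226,-.974]); rr=P[:,:2]@az
    k=(abs(P[:,:2]@np.array([.974,.226]))<.12)&(P[:,2]>.35)&(rr<.75)&(rr>-.1)
    for r0 in np.arange(0,.75,.1):
        m=k&(abs(rr-r0)<.05)
        if m.sum()>5: print(round(r0,1),m.sum(),np.round(np.percentile(P[m,2],[0,50,100]),3))
go((.494,.167,.10),1.5)
```

```text
[ 0.222  0.109 -0.634  1.258  0.066  1.796 -1.924]
(array([ 0.52256795,  0.43767841, -0.16766654]), array([9.51891204e-05]), np.int32(3), array([1.99826262, 1.41038467, 0.1332726 ]))
(215, 545) [0.007 0.046 0.299]
(185, 570) [-0.01   0.022  0.353]
(100, 600) [-0.004 -0.031  0.482]
(60, 600) [ 0.018 -0.059  0.535]
(20, 610) [ 0.026 -0.081  0.591]
(5, 610) [ 0.034 -0.089  0.611]
0.0 6520 [0.35  0.424 0.518]
0.1 5803 [0.388 0.548 0.62 ]
0.2 24 [0.579 0.597 0.608]
0.6 74 [0.363 0.484 0.568]
0.0 1656 [0.35  0.412 0.525]
0.1 1688 [0.35  0.486 0.547]
0.6 725 [0.35  0.42  0.475]
turn [-0.   -0.    0.15] shift after turn [ 0.5  -0.57  5.79]
```

drive_tool(
  plan=[
    [[0, 0, 0.15, 0.5, -0.57, 0.5, 50], [0, 0, 0, 0, 0, 0.9, 50], [0, 0, 0, 0, 0, 0.9, 50], [0, 0, 0, 0, 0, 0.9, 50], [0, 0, 0, 0, 0, 0.9, 50], [0, 0, 0, 0, 0, 0.9, 50], [0, 0, 0, 0, 0, 0.9, 50], [0, 0, 0, 0, 0, 0.9, 50], [0, 0, 0, 0, 0, 0, 50]],
  ],
)

```text
clock: 4.75
position: [0.4911, 0.1637, 0.0359]
eef_rot: [0.001, 1.0, 0.011, -0.004]
wrist_force: [0.3, -0.1, 0.4]
finger_gap: 0.05
```

Run:
```python
from h import *
p,W=shot("wrist","w2"); 
print(status.get_obs()["joints"].__repr__())
for nm,c,z0,z1 in[("sA",(.49,.173),.006,.018),("sB",(.495,.1),.006,.018)]: print(nm,*rect(comp(W,z0,z1,c)))
go((.494,.167,.004),1.5)
```

```text
array([ 0.11991172,  0.41796685, -0.60789286,  1.85830953,  0.28692845,
        0.95686885, -2.16422987])
sA [494.2 167.1] [ 28.2 120. ] 1.4 11313 10.5
sB [502.7  96. ] [ 28.5 110.5] 2.6 10482 10.5
turn [ 0.01  0.03 -0.04] shift after turn [ 0.01 -0.03  0.58]
```

View pics/w2.png

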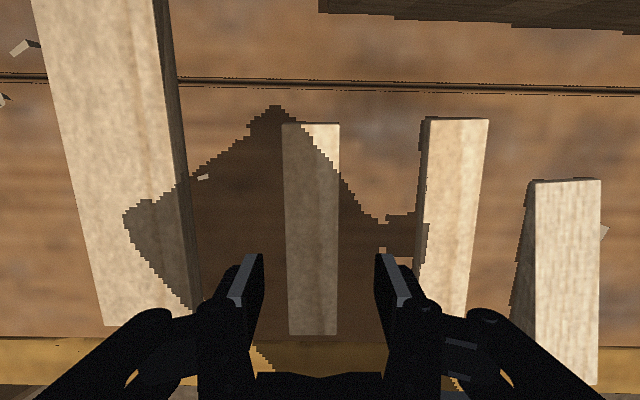

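The fingers straddle stick A (310,230), and both neighbours are clear. I'll go down and grip.

drive_tool(
  plan=[
    [[0, 0, 0, 0, 0, 0.35, 50], [0, 0, 0, 0, 0, 0.2, 50], [0, 0, 0, 0, 0, 0, 50], [0, 0, 0, 0, 0, 0, 20], [0, 0, 0, 0, 0, 0, 20], [0, 0, 0, 0, 0, 0, 20], [0, 0, 0, 0, 0, 0, 20]],
  ],
)

```text
clock: 5.68
position: [0.4946, 0.1667, 0.0079]
eef_rot: [-0.0, 1.0, 0.012, 0.001]
wrist_force: [-2.1, -0.7, 6.3]
finger_gap: 0.0255
```

drive_tool(
  plan=[
    [[0, 0, 0, 0, 0, -0.1, 20], [0, 0, 0, 0, 0, 0, 20], [0, 0, 0, 0, 0, -0.3, 20], [0, 0, 0, 0, 0, -0.5, 20], [0, 0, 0, 0, 0, -0.7, 20], [0, 0, 0, 0, 0, 0, 20]],
  ],
)

```text
clock: 6.42
position: [0.496, 0.1677, 0.1067]
eef_rot: [-0.001, 1.0, 0.012, 0.003]
wrist_force: [0.1, -0.7, 0.0]
finger_gap: 0.0254
```

Run:
```python
from h import *
p,W=shot("wrist","w3"); o=status.get_obs(); print(o["position"],o["finger_gap"])
t=o["position"]
print(*rect(comp(W,t[2]-.005,t[2]+.025,t[:2]+np.array([.03,0]))))
```

```text
[0.49495247 0.16695365 0.10467887] 0.025016924560638133
[497.6 168.2] [ 51.5 119.2] 170.0 16370 109.4
```

View pics/w3.png

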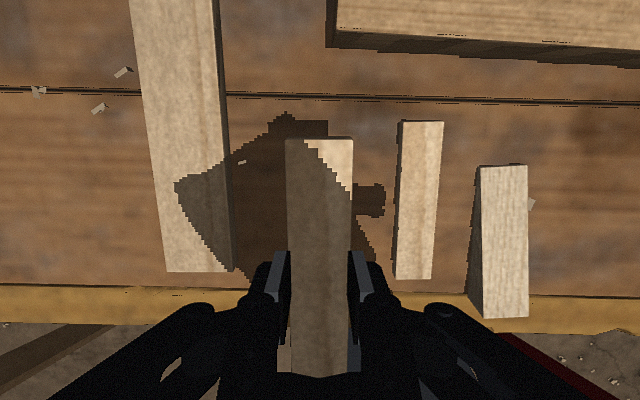

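Run:
```python
from h import *
p,d=optics.capture("wrist"); W=cloud("wrist",d); o=status.get_obs(); print(o["position"])
Q=W[150:240,292:346].reshape(-1,3); print("top z",np.round(np.nanpercentile(Q[:,2],[10,50,90]),4)); 
print(rect(Q))
# table check
print("table",np.nanmedian(W[110:130,240:280,2]), "blank top", np.nanmedian(W[10:30,400:600,2]))
go((.638,.094,.13),-2)
```

```text
[0.49404385 0.16646448 0.10320171]
top z [0.105  0.1057 0.1065]
(array([529.5, 166.6]), array([20.6, 40. ]), 4.3, 4860, np.float64(nan))
table -0.0032068221045799777 blank top 0.05678051066354911
turn [-0.   -0.01  0.56] shift after turn [ 2.44  1.12 -0.45]
```

drive_tool(
  plan=[
    [[0, 0, 0.56, 0, 0, -0.45, 20], [0, 0, 0, 0.6, 0.28, 0, 20], [0, 0, 0, 0.7, 0.28, 0, 20], [0, 0, 0, 0.7, 0.28, 0, 20], [0, 0, 0, 0.44, 0.28, 0, 20], [0, 0, 0, 0, 0, 0, 20], [0, 0, 0, 0, 0, 0, 20]],
  ],
)

```text
clock: 7.4
position: [0.6366, 0.0949, 0.1282]
eef_rot: [-0.0, 1.0, -0.017, -0.001]
wrist_force: [0.4, -0.1, -0.8]
finger_gap: 0.0254
```

Run:
```python
from h import *
print(pose()[0],status.get_obs()["finger_gap"]); go((.638,.094,.068),-2)
```

```text
[0.63655658 0.09488579 0.12817044] 0.025394560905479636
turn [-0.    0.02  0.01] shift after turn [0.02 0.01 1.  ]
```

drive_tool(
  plan=[
    [[0, 0, 0, 0.02, 0.01, 0.4, 20], [0, 0, 0, 0, 0, 0.3, 20], [0, 0, 0, 0, 0, 0.15, 20], [0, 0, 0, 0, 0, 0.1, 20], [0, 0, 0, 0, 0, 0, 20], [0, 0, 0, 0, 0, 0, 20]],
  ],
)

```text
clock: 8.15
position: [0.6393, 0.0937, 0.0731]
eef_rot: [-0.0, 1.0, -0.018, 0.001]
wrist_force: [-0.0, 0.6, -0.1]
finger_gap: 0.0254
```

drive_tool(
  plan=[
    [[0, 0, 0, 0, 0, 0.05, 20], [0, 0, 0, 0, 0, 0, 20], [0, 0, 0, 0, 0, 0.03, 20], [0, 0, 0, 0, 0, 0, 20], [0, 0, 0, 0, 0, 0, 20]],
  ],
)

```text
clock: 8.78
position: [0.6391, 0.0935, 0.068]
eef_rot: [-0.0, 1.0, -0.018, 0.0]
wrist_force: [-1.5, -0.9, 5.6]
finger_gap: 0.0256
```

drive_tool(
  plan=[
    [[0, 0, 0, 0, 0, 0, 32], [0, 0, 0, 0, 0, 0, 50], [0, 0, 0, 0, 0, 0, 50], [0, 0, 0, 0, 0, 0, 50], [0, 0, 0, 0, 0, -0.4, 50], [0, 0, 0, 0, 0, -0.9, 50], [0, 0, 0, 0, 0, -0.6, 50], [0, 0, 0, -0.5, 0, 0, 50], [0, 0, 0, -0.5, 0, 0, 50], [0, 0, 0, 0, 0, 0, 50]],
  ],
)

```text
clock: 10.02
position: [0.5775, 0.096, 0.182]
eef_rot: [0.0, 1.0, -0.017, 0.0]
wrist_force: [0.3, -0.6, 0.5]
finger_gap: 0.0502
```

Run:
```python
from h import *
p,W=shot("wrist","w4")
for nm,c,z0,z1 in[("placed",(.638,.094),.064,.08),("blank",(.635,.024),.052,.0635),("sB",(.497,.0956),.006,.018),("sA?",(.494,.167),.006,.018)]: print(nm,*rect(comp(W,z0,z1,c)))
go((.497,.0956,.04),2.4)
```

```text
placed [638.6  93.2] [ 28.  120.2] 178.0 6796 70.4
blank [634.9 -17.7] [ 75.4 192.8] 88.2 26596 58.5
sB [498.1  95.7] [ 28.  120.4] 2.5 3048 10.6
sA? [498.1  95.7] [ 28.  120.4] 2.5 3048 10.6
turn [ 0.01 -0.01 -0.73] shift after turn [-1.36 -0.06  2.37]
```

drive_tool(
  plan=[
    [[0, 0, -0.73, 0, 0, 0, 44], [0, 0, 0, -0.7, -0.03, 0.2, 44], [0, 0, 0, -0.66, -0.03, 0.5, 44], [0, 0, 0, 0, 0, 0.8, 44], [0, 0, 0, 0, 0, 0.8, 44], [0, 0, 0, 0, 0, 0, 44], [0, 0, 0, 0, 0, 0, 44]],
  ],
)

```text
clock: 10.95
position: [0.4987, 0.0964, 0.045]
eef_rot: [-0.0, 1.0, 0.021, 0.001]
wrist_force: [0.3, 0.3, 1.0]
finger_gap: 0.0436
```

Run:
```python
from h import *
go((.4975,.0956,.006),2.4)
```

```text
turn [-0.01 -0.02 -0.  ] shift after turn [-0.02  0.01  0.65]
```

drive_tool(
  plan=[
    [[0, 0, 0, -0.02, 0.01, 0.4, 44], [0, 0, 0, 0, 0, 0.22, 44], [0, 0, 0, 0, 0, 0, 44], [0, 0, 0, 0, 0, 0, 20], [0, 0, 0, 0, 0, 0, 20], [0, 0, 0, 0, 0, 0, 20], [0, 0, 0, 0, 0, 0, 20]],
  ],
)

```text
clock: 11.82
position: [0.497, 0.0955, 0.0078]
eef_rot: [-0.0, 1.0, 0.021, 0.001]
wrist_force: [-1.1, -0.1, 5.1]
finger_gap: 0.0255
```

drive_tool(
  plan=[
    [[0, 0, 0, 0, 0, -0.1, 20], [0, 0, 0, 0, 0, -0.5, 20], [0, 0, 0, 0, 0, -0.75, 20], [0, 0, 0, 0, 0, -0.75, 20], [0, 0, 0.74, 0, 0, 0, 20], [0, 0, 0, 0.59, 0.57, 0, 20], [0, 0, 0, 0.59, 0.57, 0, 20], [0, 0, 0, 0.59, 0.57, 0, 20], [0, 0, 0, 0.59, 0.57, 0, 20], [0, 0, 0, 0, 0, 0, 20], [0, 0, 0, 0, 0, 0, 20]],
  ],
)

```text
clock: 13.2
position: [0.6325, -0.046, 0.1325]
eef_rot: [-0.001, 1.0, -0.018, -0.0]
wrist_force: [0.4, 0.3, -0.4]
finger_gap: 0.025
```

Run:
```python
from h import *
print(pose()[0],status.get_obs()["finger_gap"]); go((.6335,-.0465,.068),-2)
```

```text
[ 0.63251952 -0.04600797  0.13253031] 0.02501995979948141
turn [-0.01  0.   -0.01] shift after turn [0.02 0.01 1.08]
```

drive_tool(
  plan=[
    [[0, 0, 0, 0.01, 0.01, 0.4, 20], [0, 0, 0, 0, 0, 0.35, 20], [0, 0, 0, 0, 0, 0.15, 20], [0, 0, 0, 0, 0, 0.08, 20], [0, 0, 0, 0, 0, 0, 20], [0, 0, 0, 0, 0, 0.06, 20], [0, 0, 0, 0, 0, 0.04, 20], [0, 0, 0, 0, 0, 0, 20], [0, 0, 0, 0, 0, 0, 20]],
  ],
)

```text
clock: 14.32
position: [0.6335, -0.0473, 0.0679]
eef_rot: [0.0, 1.0, -0.018, 0.0]
wrist_force: [-0.3, -0.5, 2.6]
finger_gap: 0.0256
```

drive_tool(
  plan=[
    [[0, 0, 0, 0, 0, 0, 32], [0, 0, 0, 0, 0, 0, 50], [0, 0, 0, 0, 0, 0, 50], [0, 0, 0, 0, 0, 0, 50], [0, 0, 0, 0, 0, -0.4, 50], [0, 0, 0, 0, 0, -0.9, 70], [0, 0, 0, 0, 0, -0.9, 70], [0, 0, 0, -0.6, -0.5, -0.4, 70], [0, 0, 0, -0.6, -0.7, 0, 70], [0, 0, 0, -0.4, -0.7, 0, 70], [0, 0, 0, 0, 0, 0, 70]],
  ],
)

```text
clock: 15.7
position: [0.5396, 0.0749, 0.2245]
eef_rot: [-0.0, 1.0, -0.014, 0.001]
wrist_force: [0.6, -0.5, 0.1]
finger_gap: 0.07
```

Run:
```python
from h import *
p,W=shot("wrist","w5")
for nm,c,z0,z1 in[("A",(.638,.094),.064,.08),("B",(.634,-.046),.064,.08),("slat",(.54,.258),.011,.024)]: print(nm,*rect(comp(W,z0,z1,c)))
# whole blank: both ends in the blank-top band
k=(W[...,2]>.052)&(W[...,2]<.078)&(abs(W[...,0]-.636)<.075)&(W[...,1]<.19)&(W[...,1]>-.15)
Q=W[(W[...,2]>.052)&(W[...,2]<.0635)&(W[...,0]>.59)&(W[...,0]<.69)&(W[...,1]<.18)&(W[...,1]>-.15)]
print("blank",rect(Q))
print(pose()[0]); go((.5425,.2578,.06),1.3)
```

```text
A [632.1  93.6] [ 27.9 106.8] 178.0 4929 70.4
B [628.5 -47.1] [ 28.9 107.4] 178.1 5245 70.3
slat [543.4 257.8] [ 51.7 200.1] 1.1 9621 16.5
blank (array([638.9,  23.7]), array([ 93.1, 274.8]), 88.2, 24811, np.float64(58.4))
[0.54079039 0.07205014 0.22417921]
turn [ 0.   -0.01 -0.52] shift after turn [ 0.1  -3.09  2.74]
```

View pics/w5.png

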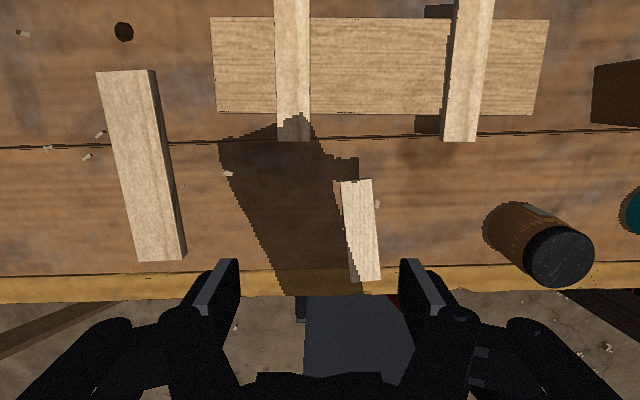

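Both sticks lie across the blank at +69.9 and -70.8 mm from its middle. The slat is at (145,165). I'll move above it and check that the arm clears the broom.

drive_tool(
  plan=[
    [[0, 0, -0.52, 0, 0, 0, 70], [0, 0, 0, 0.04, -0.8, 0, 70], [0, 0, 0, 0.04, -0.8, 0, 70], [0, 0, 0, 0.04, -0.8, 0, 70], [0, 0, 0, 0, -0.69, 0, 70], [0, 0, 0, 0, 0, 0.7, 70], [0, 0, 0, 0, 0, 0.7, 70], [0, 0, 0, 0, 0, 0.7, 70], [0, 0, 0, 0, 0, 0, 70], [0, 0, 0, 0, 0, 0, 70]],
  ],
)

```text
clock: 17.0
position: [0.5464, 0.2555, 0.099]
eef_rot: [-0.0, 1.0, 0.009, 0.001]
wrist_force: [0.2, 0.9, 0.9]
finger_gap: 0.0696
```

Run:
```python
from h import *
print(pose()[0]); go((.5433,.2578,.008),1.2)
p,W=shot("scene","s2")
p,W=shot("wrist")
print("slat",*rect(comp(W,.011,.024,(.54,.258))))
```

```text
[0.54643068 0.25554449 0.09902013]
turn [-0.01 -0.01 -0.03] shift after turn [-0.05 -0.04  1.52]
slat [543.5 257.9] [ 50.1 200.2] 1.3 20226 16.5
```

View pics/s2.png

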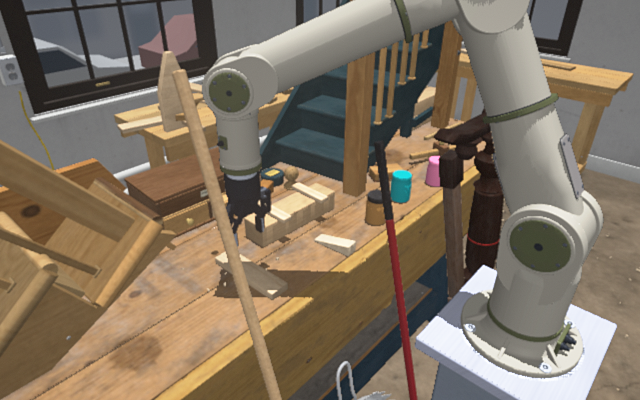

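The scene view shows the gripper at (245,205) over the slat, with the wrist at (230,90) clear of the broom. I'll descend and grip.

drive_tool(
  plan=[
    [[0, 0, -0.03, -0.05, -0.04, 0.6, 70], [0, 0, 0, 0, 0, 0.6, 70], [0, 0, 0, 0, 0, 0.3, 70], [0, 0, 0, 0, 0, 0.07, 70], [0, 0, 0, 0, 0, 0, 70], [0, 0, 0, 0, 0, 0, 35], [0, 0, 0, 0, 0, 0, 35], [0, 0, 0, 0, 0, 0, 35], [0, 0, 0, 0, 0, 0, 35]],
  ],
)

```text
clock: 18.23
position: [0.5432, 0.2586, 0.0052]
eef_rot: [-0.001, 1.0, 0.011, 0.001]
wrist_force: [-0.8, -1.0, 6.8]
finger_gap: 0.0487
```

drive_tool(
  plan=[
    [[0, 0, 0, 0, 0, -0.1, 35], [0, 0, 0, 0, 0, -0.5, 35], [0, 0, 0, 0, 0, -0.8, 35], [0, 0, 0, 0, 0, -0.8, 35], [0, 0, 0, 0, 0, -0.8, 35], [0, 0, 0, 0, 0, -0.8, 35], [0, 0, 0, 0.1, 0.7, 0, 35], [0, 0, 0, 0.1, 0.8, 0, 35], [0, 0, 0, 0.2, 0.8, 0, 35], [0, 0, 0, 0.4, 0.8, 0, 35], [0, 0, 0, 0.4, 0.8, 0, 35], [0, 0, 0, 0.2, 0, 0, 35]],
  ],
)

```text
clock: 19.73
position: [0.6323, 0.019, 0.231]
eef_rot: [0.001, 1.0, 0.006, -0.0]
wrist_force: [0.2, 0.4, -1.4]
finger_gap: 0.0485
```

drive_tool(
  plan=[
    [[0, 0, -0.8, 0, 0, 0, 35], [0, 0, -1, 0, 0, 0, 35], [0, 0, -1, 0, 0, 0, 35], [0, 0, -1, 0, 0, 0, 35], [0, 0, -1, 0, 0, 0, 35], [0, 0, -1, 0, 0, 0, 35], [0, 0, -1, 0, 0, 0, 35], [0, 0, -1, 0, 0, 0, 35], [0, 0, -1, 0, 0, 0, 35], [0, 0, -1, 0, 0, 0, 35], [0, 0, -1, 0, 0, 0, 35], [0, 0, -1, 0, 0, 0, 35]],
  ],
)

```text
clock: 21.22
position: [0.6309, 0.0268, 0.2317]
eef_rot: [-0.0, 0.807, 0.59, 0.0]
wrist_force: [0.4, 0.2, -1.2]
finger_gap: 0.0482
```

drive_tool(
  plan=[
    [[0, 0, -1, 0, 0, 0, 35], [0, 0, -1, 0, 0, 0, 35], [0, 0, -0.7, 0, 0, 0, 35], [0, 0, 0, 0, 0, 0, 35], [0, 0, 0, 0, 0, 0, 35]],
  ],
)

```text
clock: 21.85
position: [0.6311, 0.0263, 0.2315]
eef_rot: [-0.0, 0.718, 0.696, 0.0]
wrist_force: [0.2, 0.4, -1.2]
finger_gap: 0.0484
```

Run:
```python
from h import *
print(pose()[0],status.get_obs()["finger_gap"],np.round(status.get_obs()["joints"],2)); go((.636,.0236,.13),88.2)
p,W=shot("wrist","w6"); t=pose()[0]
print("slat held",rect(comp(W,t[2]-.01,t[2]+.02,t[:2])))
np.save("w6.npy",W)
```

```text
[0.63108606 0.02629342 0.23153453] 0.04836457087315666 [ 0.48  0.54 -0.87  1.32  0.4   1.47 -0.39]
turn [ 0. -0. -0.] shift after turn [-0.04  0.08  1.69]
slat held (array([631.7,  50.9]), array([ 75.7, 151.6]), 88.1, 45620, np.float64(242.7))
```

View pics/w6.png

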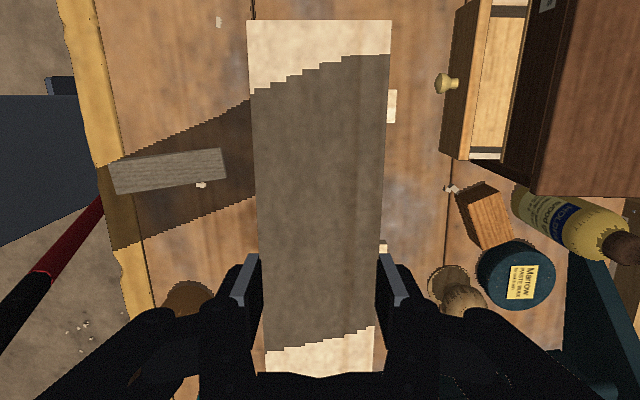

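The slat is held centred and runs along y at 88.1°. I'll lower it onto the sticks.

drive_tool(
  plan=[
    [[0, 0, 0, -0.04, 0.08, 0.6, 35], [0, 0, 0, 0, 0, 0.8, 35], [0, 0, 0, 0, 0, 0.6, 35], [0, 0, 0, 0, 0, 0.3, 35], [0, 0, 0, 0, 0, 0, 35], [0, 0, 0, 0, 0, 0, 35]],
  ],
)

```text
clock: 22.65
position: [0.637, 0.0237, 0.0952]
eef_rot: [0.001, 0.718, 0.696, 0.001]
wrist_force: [-0.2, 0.2, -0.2]
finger_gap: 0.0481
```

Run:
```python
from h import *
print(pose()[0]); go((.636,.0236,.077),88.2)
```

```text
[0.6369659  0.02369839 0.09520477]
turn [ 0.02 -0.    0.  ] shift after turn [-0.   -0.02  0.3 ]
```

drive_tool(
  plan=[
    [[0, 0, 0, 0, -0.01, 0.15, 35], [0, 0, 0, 0, 0, 0.07, 35], [0, 0, 0, 0, 0, 0.04, 35], [0, 0, 0, 0, 0, 0.03, 35], [0, 0, 0, 0, 0, 0, 35], [0, 0, 0, 0, 0, 0, 35]],
  ],
)

```text
clock: 23.4
position: [0.6352, 0.0232, 0.0772]
eef_rot: [0.0, 0.718, 0.696, -0.0]
wrist_force: [-5.4, -2.0, 8.7]
finger_gap: 0.0482
```

drive_tool(
  plan=[
    [[0, 0, 0, 0, 0, -0.02, 52], [0, 0, 0, 0, 0, 0, 65], [0, 0, 0, 0, 0, 0, 70], [0, 0, 0, 0, 0, 0, 70], [0, 0, 0, 0, 0, -0.3, 70], [0, 0, 0, 0, 0, -0.8, 70], [0, 0, 0, 0, 0, -0.9, 80], [0, 0, 0, 0, 0, -0.9, 80], [0, 0, 0, 0, 0, -0.9, 85], [0, 0, 0, 0, -0.6, 0, 85], [0, 0, 0, 0, -0.6, 0, 85], [0, 0, 0, -0.5, 0, 0, 85]],
  ],
)

```text
clock: 24.9
position: [0.5604, -0.0007, 0.3076]
eef_rot: [0.001, 0.715, 0.699, 0.001]
wrist_force: [0.6, -1.7, -0.4]
finger_gap: 0.0851
```

Run:
```python
from h import *
p,W=shot("wrist","w7"); np.save("w7.npy",W); t,_=pose(); print(t)
p2,W2=shot("scene"); 
for n,w in(("w",W),("s",W2)):
    for nm,c,z0,z1 in[("slat",(.636,.024),.083,.1),("jar",(.466,-.138),.074,.095)]:
        try:
            Q=comp(w,z0,z1,c); print(n,nm,rect(Q),np.round(cv2.minEnclosingCircle((Q[:,:2]*1000).astype(np.float32))[0],1))
        except Exception as e: print(nm,e)
```

```text
[ 0.56174365 -0.00837933  0.30697722]
w slat (array([634.6,  23.6]), array([ 50.4, 199.9]), 88.2, 9447, np.float64(88.4)) [634.5  24. ]
w jar (array([ 466. , -144.5]), array([58. , 58.1]), 144.6, 1736, np.float64(82.4)) [ 466.1 -145.3]
s slat (array([633.5,  24. ]), array([ 56.2, 205.1]), 87.8, 799, np.float64(89.5)) [632.1  24.3]
s jar (array([ 470. , -136.4]), array([37.7, 63.7]), 130.7, 160, np.float64(83.2)) [ 464.2 -141.4]
```

View pics/w7.png

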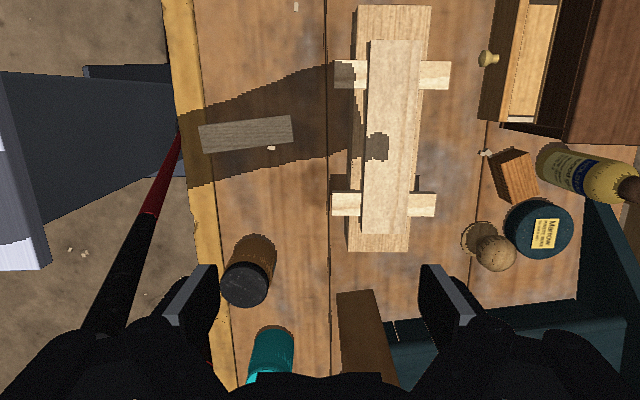

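The slat sits centred on the sticks at (395,135). The jar with the black lid is at (247,280), beside the broom tip at (120,260). I'll turn to yaw 20° so that the camera side faces away from the broom.

drive_tool(
  plan=[
    [[0, 0, 0.95, 0, 0, -0.3, 85], [0, 0, 0.95, 0, 0, -0.2, 85], [0, 0, 0.95, 0, 0, 0, 85], [0, 0, 0.95, 0, 0, 0, 85], [0, 0, 0.95, 0, 0, 0, 85], [0, 0, 0.95, 0, 0, 0, 85], [0, 0, 0.95, 0, 0, 0, 85], [0, 0, 0.95, 0, 0, 0, 85], [0, 0, 0.95, 0, 0, 0, 85], [0, 0, 0.95, 0, 0, 0, 85], [0, 0, 0.95, 0, 0, 0, 85], [0, 0, 0.95, 0, 0, 0, 85]],
  ],
)

```text
clock: 26.5
position: [0.5624, -0.0036, 0.3362]
eef_rot: [-0.0, 0.985, 0.171, 0.001]
wrist_force: [0.2, 0.4, 0.2]
finger_gap: 0.0852
```

Run:
```python
from h import *
t,q=pose(); print(t)
E=model("wrist")[2]; c=-E[:3,:3].T@E[:3,3]; print("cam in tool",q.inv().apply(c-t))
go((.466,-.143,.335),20)
```

```text
[ 0.56242448 -0.00362574  0.33624612]
cam in tool [ 0.07619167  0.00040232 -0.14109954]
turn [-0.   -0.01 -0.05] shift after turn [-2.3   1.63  0.02]
```

drive_tool(
  plan=[
    [[0, 0, 0, -0.57, 0.41, 0, 85], [0, 0, 0, -0.57, 0.41, 0, 85], [0, 0, 0, -0.57, 0.41, 0, 85], [0, 0, 0, -0.57, 0.41, 0, 85], [0, 0, 0, 0, 0, 0, 85], [0, 0, 0, 0, 0, 0, 85]],
  ],
)

```text
clock: 27.25
position: [0.4675, -0.1425, 0.3359]
eef_rot: [0.0, 0.985, 0.173, 0.001]
wrist_force: [-0.6, 0.5, -0.5]
finger_gap: 0.0849
```

Run:
```python
from h import *
t,q=pose(); print(t)
p,W=shot("wrist","w8"); np.save("w8.npy",W)
Q=comp(W,.072,.095,(.466,-.143)); print(rect(Q),cv2.minEnclosingCircle((Q[:,:2]*1000).astype(np.float32)))
go((.466,-.143,.1),20)
```

```text
[ 0.467511   -0.14249359  0.33594947]
(array([ 466.3, -145. ]), array([58.1, 58.6]), 111.2, 1979, np.float64(82.5)) ((465.8522644042969, -145.21420288085938), 29.607179641723633)
turn [ 0.   -0.01 -0.01] shift after turn [-0.03  0.01  3.93]
```

View pics/w8.png

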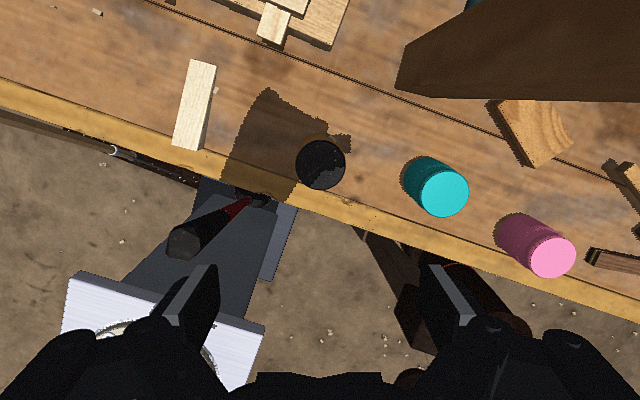

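The jar lid is at (320,165), with its centre at (0.466, -0.145). The broom tip shows at (185,240). I'll turn on to yaw 0° for more room, then descend.

drive_tool(
  plan=[
    [[0, 0, 0.9, 0, 0, 0, 78], [0, 0, 0.9, 0, 0, 0, 78], [0, 0, 0.9, 0, 0, 0, 78], [0, 0, 0.62, 0, 0, 0, 78], [0, 0, 0, -0.02, 0.04, 0, 78], [0, 0, 0, 0, 0, 0.5, 78], [0, 0, 0, 0, 0, 0.7, 78], [0, 0, 0, 0, 0, 0.7, 78], [0, 0, 0, 0, 0, 0.7, 78], [0, 0, 0, 0, 0, 0.7, 78], [0, 0, 0, 0, 0, 0, 78]],
  ],
)

```text
clock: 28.68
position: [0.464, -0.1446, 0.1347]
eef_rot: [-0.001, 1.0, 0.001, -0.003]
wrist_force: [0.2, 0.0, -0.4]
finger_gap: 0.078
```

Run:
```python
from h import *
print(pose()[0]); go((.466,-.145,.03),0)
shot("side","s3")
```

```text
[ 0.46401541 -0.14464635  0.13469218]
turn [-0.03  0.05  0.01] shift after turn [0.03 0.01 1.74]
```

View pics/s3.png

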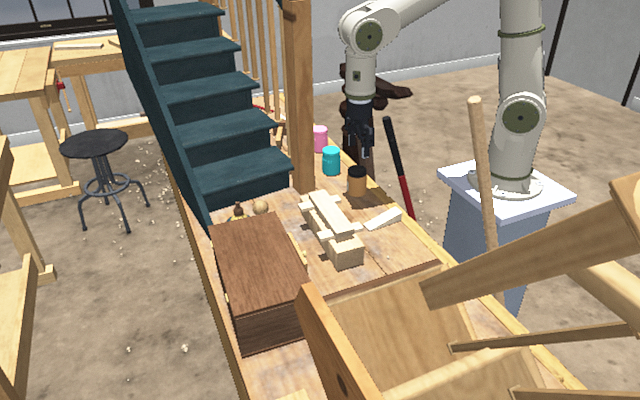

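The gripper at (358,130) is above the jar (357,182) and clear of the broom tip (387,120). The stack at (330,225) looks right.

drive_tool(
  plan=[
    [[0, 0, 0, 0.03, 0.01, 0.4, 78], [0, 0, 0, 0, 0, 0.5, 78], [0, 0, 0, 0, 0, 0.5, 78], [0, 0, 0, 0, 0, 0.34, 78], [0, 0, 0, 0, 0, 0, 78], [0, 0, 0, 0, 0, 0, 50], [0, 0, 0, 0, 0, 0, 50], [0, 0, 0, 0, 0, 0, 50], [0, 0, 0, 0, 0, 0, 50]],
  ],
)

```text
clock: 29.85
position: [0.4696, -0.1465, 0.0354]
eef_rot: [0.001, 1.0, -0.001, 0.002]
wrist_force: [-1.4, 1.2, 8.8]
finger_gap: 0.0586
```

drive_tool(
  plan=[
    [[0, 0, 0, 0, 0, -0.15, 50], [0, 0, 0, 0, 0, 0, 50], [0, 0, 0, 0, 0, -0.5, 50], [0, 0, 0, 0, 0, -0.7, 50], [0, 0, 0, 0, 0, -0.7, 50], [0, 0, 0, 0, 0, -0.7, 50], [0, 0, 0, 0, 0, 0, 50], [0, 0, 0, 0, 0, 0, 50]],
  ],
)

```text
clock: 30.85
position: [0.4671, -0.1465, 0.197]
eef_rot: [-0.0, 1.0, -0.001, -0.0]
wrist_force: [0.5, 0.3, -3.3]
finger_gap: 0.0583
```

Run:
```python
from h import *
o=status.get_obs(); print(pose()[0],o["finger_gap"],o["wrist_force"]); go((.636,.0236,.19),0)
p,W=shot("wrist","w9")
t=pose()[0]
m=(abs(W[...,2]-(t[2]+.045))<.02)&(np.hypot(W[...,0]-t[0],W[...,1]-t[1])<.06)
Q=W[m]; print(len(Q)); 
if len(Q)>20: print(np.round(Q.min(0),4),np.round(Q.max(0),4),np.round(np.median(Q[:,2]),4))
```

```text
[ 0.46714659 -0.14647707  0.19698835] 0.058290810518363545 [ 0.48951885  0.293383   -3.25125189]
turn [-0.    0.01 -0.02] shift after turn [ 2.81 -2.83  0.12]
34132
[ 0.4492 -0.206   0.2214] [ 0.4942 -0.0868  0.2614] 0.2443
```

View pics/w9.png

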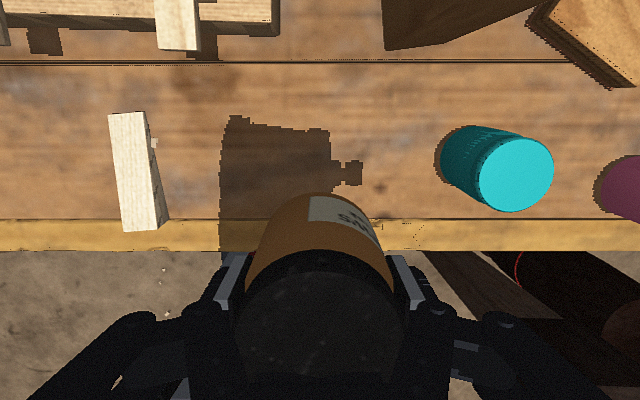

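The amber jar is held upright at (320,300). I'll carry it over the middle.

drive_tool(
  plan=[
    [[0, 0, 0, 0.3, -0.3, 0, 50], [0, 0, 0, 0.5, -0.5, 0, 50], [0, 0, 0, 0.6, -0.6, 0, 50], [0, 0, 0, 0.6, -0.6, 0, 50], [0, 0, 0, 0.5, -0.5, 0, 50], [0, 0, 0, 0.34, -0.33, 0, 50], [0, 0, 0, 0, 0, 0.4, 50], [0, 0, 0, 0, 0, 0.4, 50], [0, 0, 0, 0, 0, 0, 50], [0, 0, 0, 0, 0, 0, 50]],
  ],
)

```text
clock: 32.15
position: [0.6383, 0.0231, 0.1497]
eef_rot: [-0.0, 1.0, -0.001, -0.0]
wrist_force: [-0.4, -0.1, -2.3]
finger_gap: 0.0579
```

Run:
```python
from h import *
print(pose()[0]); go((.6375,.0236,.1255),0)
```

```text
[0.63829449 0.02312966 0.14972383]
turn [-0.    0.01 -0.01] shift after turn [-0.01 -0.01  0.4 ]
```

drive_tool(
  plan=[
    [[0, 0, 0, 0, 0, 0.2, 50], [0, 0, 0, 0, 0, 0.1, 50], [0, 0, 0, 0, 0, 0.05, 50], [0, 0, 0, 0, 0, 0, 50], [0, 0, 0, 0, 0, 0.03, 50], [0, 0, 0, 0, 0, 0.03, 50], [0, 0, 0, 0, 0, 0, 50], [0, 0, 0, 0, 0, 0, 50]],
  ],
)

```text
clock: 33.15
position: [0.6386, 0.0232, 0.1256]
eef_rot: [-0.0, 1.0, -0.001, 0.0]
wrist_force: [-1.0, 0.3, 1.8]
finger_gap: 0.0582
```

drive_tool(
  plan=[
    [[0, 0, 0, 0, 0, 0, 64], [0, 0, 0, 0, 0, 0, 72], [0, 0, 0, 0, 0, 0, 80], [0, 0, 0, 0, 0, 0, 80], [0, 0, 0, 0, 0, -0.3, 80], [0, 0, 0, 0, 0, -0.6, 80], [0, 0, 0, 0, 0, -0.8, 80], [0, 0, 0, 0, 0, -0.8, 80], [0, 0, 0, -0.6, 0, -0.5, 80], [0, 0, 0, -0.7, 0, 0, 80], [0, 0, 0, -0.4, 0, 0, 80], [0, 0, 0, 0, 0, 0, 80]],
  ],
)

```text
clock: 34.65
position: [0.5355, 0.0236, 0.3073]
eef_rot: [0.001, 1.0, -0.001, 0.001]
wrist_force: [0.4, 0.6, -0.1]
finger_gap: 0.0799
```

Run:
```python
from h import *
t,_=pose(); print(t,status.get_obs()["wrist_force"])
p,W=shot("wrist","w10")
for nm,c,z0,z1 in[("jar",(.636,.024),.165,.185),("slat",(.636,.024),.083,.1),("A",(.59,.094),.064,.08),("B",(.59,-.046),.064,.08),("wedge",(.47,.031),.006,.034)]:
    print(nm,rect(comp(W,z0,z1,c)))
Q=W[(W[...,2]>.052)&(W[...,2]<.0635)&(W[...,0]>.59)&(W[...,0]<.69)&(W[...,1]<.18)&(W[...,1]>-.15)]
print("blank",rect(Q)); 
p2,W2=shot("side"); optics.look_for("finial","side")
q=optics.look_for("finial","side")[0]; c=q["location"]; print("finial",W2[int(c[1]*400),int(c[0]*640)])
```

```text
[0.53548538 0.0235769  0.30733398] [ 0.44020667  0.57907125 -0.06298896]
jar (array([635.,  23.]), array([58.1, 58.4]), 0.1, 5165, np.float64(172.4))
slat (array([636.8,  84.6]), array([50. , 78.2]), 88.2, 3700, np.float64(88.4))
A (array([595.3,  94.7]), array([28.5, 33.3]), 178.8, 873, np.float64(70.4))
B (array([591.1, -46. ]), array([28.2, 33.3]), 178.2, 862, np.float64(70.4))
wedge (array([471.1,  30.8]), array([ 34.1, 107.1]), 4.8, 2032, np.float64(17.2))
blank (array([638.7,  23.4]), array([ 99.2, 275.9]), 89.0, 6368, np.float64(58.4))
finial [ 0.78916527 -0.09894675  0.0559938 ]
```

View pics/w10.png

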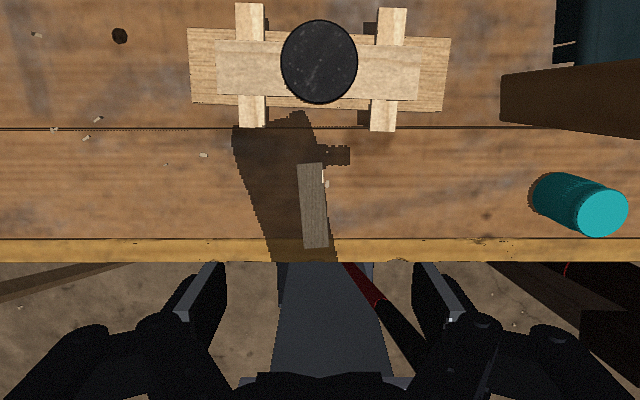

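The jar stands on the slat over the middle (lid at (320,62)), and the stack is square. I'll hand it in.

```bash
python3 -c "
from h import *
print(ticket.finish_job())"
```

```text
the job is handed in; nothing more can be done
None
```

The timber is stacked as asked and the job was handed in at about 35 s on the robot's clock, with the gripper clear of everything. The order was both sticks, then the slat, then the amber jar. Each was lowered until light contact (under 10 N) before release.

| Item | Last wrist-camera check |
|---|---|
| Sticks | about +70 and -70 mm from the blank's middle (within 1 mm), square to it within about 1° |
| Slat | within about 1.5 mm of the blank's centre, running along it at 88.2° against the blank's 88° |
| Jar | upright, its centre within about 1.5 mm of the blank's middle, top at the expected height |
| Blank, wedge | unmoved within measurement error (1–2 mm) |
| Finial | not touched; network detections put it 6 mm apart before and after in y, within their scatter |

No check failed. The last blank fit came out too wide (99 mm against 76 mm) because it also caught the edges of the sticks, so I relied on the earlier clean fits and on its ends, which agree. The wrist camera reads heights about 1.5 mm low throughout, which I allowed for.

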